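# Isolate the bench circuit for lockout

### The arm

A 7-joint arm with a two-finger parallel gripper is mounted at the origin on a cart in front of the work surface, level with it; the furniture and walls round the work are solid. World frame = base frame: x ahead of the robot, y to its left, z up, the work surface at z = 0. Lengths are in m, angles in rad, forces in N, time in s.
With the tool pointing down it reaches from about 0.4 to 0.85 m from the base axis. Payload 10.4 kg.
Tool frame: the origin (TCP) lies on the centre line of the jaws, within the pads' length; the fingertips stand 8 mm ahead of it and the grasp point (between the pads) lies 11 mm behind it (r.finger_overhang is the distance from the TCP to the fingertips, in m); z points along the fingers, y is the line along which they close (so a half turn about z gives the same grasp; the last joint's range is limited). The gripper opens to 87 mm and grips with 3 to 60 N. Pads are 19 mm wide; open, the fingers measure 117 mm over their backs; the gripper's body (75 mm by 190 mm) begins 51 mm behind the grasp point.
Start: joints at [1.195, 0.332, -0.065, 1.46, 0.022, 1.35, -0.088], TCP at [0.216, -0.587, 0.198] pointing down, gripper open.
Joint ranges: [-2.6, 2.6], [-0.5, 2.12], [-1.47, 1.34], [0.16, 2.42], [-1.27, 4.41], [0.06, 2.06], [-2.6, 2.6]. Speed limits (rad/s): [2.22, 2.22, 2.79, 2.79, 3.14, 3.14, 3.14].

### API

Orientations are given as a unit quaternion [x, y, z, w].
In Python, from bench import r, vision gives the robot as it stands.
- The arm moves only by the tool drive_tool, never from a script. Its argument "series" is a list of rows, each a list of 2 entries, a list of its own where there are three numbers: the shift along the world's x, y, z in cm, then the turn about the world's z in degrees. A call has exactly 10 rows; each row shifts and turns the commanded pose from where the row before left it; what a row does not reach is not made up. A row lasts 1/8 s, in which the tool goes at most 62.5 mm and 10.7 degrees, less where a joint would pass 70% of its speed; a pose out of reach is approached as far as the arm can. A call with a gripper value outside its range is refused whole. "hand" is the closure, from 0 (fully open) to 1 (shut), set as the call begins (left out, the last holds). The fingers move at their own pace and stop on an object; "newtons" is the grip in N (left out, the last holds). Time passes only in rows, so rows that do not move let the fingers close, or fill a call up. It gives the time, the measured TCP pose, the force, the opening and the grip force at its end, in the units of the state.
- r.read_state(): the state, without advancing time (a new reading comes with each control period).
- vision.camera(name): name is "scene" or "top"; returns a dict with "color" (384x512x3 uint8, red, green, blue), "intrinsics" (3x3 intrinsics, pixels), "R" (3x3) and "t" (3): a world point X has camera coordinates R X + t. Camera axes: x right, y down, z forward; pixel columns grow to the right and rows downward; lengths in m; the calibration is good to about 2 mm. A picture is of the moment at which its call begins. There is no depth.
- r.close_job(): hands the job in; it is judged then, once.
The state is a dict: "time": time; "joint_positions": joint angles; "joint_vel": joint speeds; "joint_torque": joint torques, N m; "ee_pos": TCP position; "eef_rot": TCP orientation; "ft_force": force on the tool from outside, world axes, zero at the start; "torque": the same for the moment, N m; "width": finger opening in m; "grip_force": force on a finger pad.
Only numpy, scipy, OpenCV 4.12 (cv2) and the standard library are available. Lean on these libraries where they do the work, as an engineer would, in place of code of your own. Each camera call takes 0.05 s, during which the arm holds its last target. There are 200 camera calls.

### The job

The bench circuit is going to be worked on: turn the bar handle of the isolator box anticlockwise, seen from above, from on fully to off. After that, swing its steel lockout hasp fully out past the end of the box, ready for a padlock. Do not turn the round knob of the smaller box next to it.

Things in the scene. Friction and masses are not known exactly. Their poses are not given: they have to be found in the camera images.
- handle_grip (a point): On the turning axis of the isolator's black bar handle, 88 mm above the bench, at grip height. It is on the larger grey box (110 x 180 x 55 mm, fixed, long side within 0.5 rad of world y). Bar 66 mm long, 14 mm thick, from 64 to 100 mm above the bench, over a hub of radius 19 mm; 65 mm clear all round. Axes turn with it: x level along the bar to its narrower pointer nose, z up.
- isolator_handle (a joint): Angle of the bar handle, rad: 0 is on (nose at the raised line mark), 1.05 is off, at its stop (60 degrees anticlockwise from above, nose at the raised ring mark). Starts at 0 to 0.15. Turns stiffly (about 0.08 N m) and stays where it is left.
- hasp_post (a point): Centre of the round upright steel grip post (14 mm diameter, 63 to 99 mm above the bench, this point at 86 mm) at the free end of the lockout hasp, a flat steel strip (76 x 22 x 4 mm, top at 64 mm) with a padlock hole, on top of the larger box at the end away from the bar handle. Axes swing with it: x level from the pivot to the post, z up.
- hasp_pivot (a point): Point on the upright pivot axis of the hasp, fixed on the larger box, at the same height as hasp_post and 60 mm from it. x, y and z are the box's own: x across the box, y along it towards the hasp end, z up. Swung out, the post lies 60 mm from here along +y, 35 mm past the end of the box.
- lockout_hasp (a joint): Angle of the hasp, rad: 0 is parked, the post lying from the pivot towards -x of the box; it grows clockwise seen from above to 1.57, fully out at its stop. It starts at 0 to 0.2, needs under 2 N at the post, and stays where it is left.
- selector_rim (a point): Point on the pointer mark of the round black knob (46 mm diameter, 30 mm high) on the smaller grey box (90 x 96 x 50 mm) that has no hasp; 18 mm out from the knob's axis and 72 mm above the bench. It turns with the knob. To be left alone.

How it is judged:
By the outcome, as a careful person would: the job done as asked, in the order asked, and still so for the second after the job is handed in, with the robot touching nothing.
It also fails if it takes over 43 s, if anything falls off the work surface, if the arm or the gripper's body presses on something with over 40 N, if the wrist force passes 120 N, or if a joint passes its speed limit or range.

## Working session

There is one attempt and no reset: what is moved stays moved. The work goes in short steps, Python scripts to look and compute and a tool call to move; the robot and the scene stay as the last step left them, time stands still between calls to the robot, and variables do not carry over. Pictures are saved under pics/ and viewed, at most 10 in all, crops included, and the job is handed in when it is done.

Besides the shell and the picture viewer there is one more tool, called after ">>>" as a command line: name --argument value ..., lists and objects as JSON in quotes. drive_tool: Moves the arm, as the interface text tells. Its arguments: {"type":"object","properties":{"series":{"type":"array"},"hand":{"type":"number"},"newtons":{"type":"number"}},"required":["series"]}

```bash
mkdir -p pics; ls; python3 - <<'E'
from bench import r,vision
import cv2,numpy as np
for n in("scene","top"):
    c=vision.camera(n); cv2.imwrite(f"pics/{n}0.png",cv2.resize(c["color"][:,:,::-1],(800,600),interpolation=cv2.INTER_CUBIC))
    np.savez(f"{n}.npz",**{k:np.array(v) for k,v in c.items()})
    print(n,c["intrinsics"],-np.array(c["R"]).T@c["t"])
s=r.read_state();print(s)
E
```

```text
pics
scene [[411.05010556   0.         256.58862788]
 [  0.         411.05010556 194.86391769]
 [  0.           0.           1.        ]] [-0.04803713  0.33468228  0.71622588]
top [[449.43804311   0.         250.87119707]
 [  0.         449.43804311 195.07104709]
 [  0.           0.           1.        ]] [0.36279234 0.07755825 1.16711155]
{'time': 0.1, 'joint_positions': array([ 1.19540234,  0.33279073, -0.06474838,  1.46087391,  0.02160703,
        1.34992881, -0.08849797]), 'joint_vel': array([ 2.41949067e-05, -2.07447428e-03, -1.42533614e-03, -2.44637697e-03,
       -5.34196930e-04, -1.79314707e-04, -2.38510359e-04]), 'joint_torque': array([ 1.70850853e-03, -6.24548435e+01,  2.50694569e-02, -3.90718603e+01,
       -6.12838520e-02,  3.66192183e-02,  8.12842632e-05]), 'ee_pos': array([ 0.21583253, -0.58612689,  0.19733695]), 'eef_rot': array([ 9.84476097e-01,  1.75517488e-01, -1.40192449e-04, -6.37110249e-04]), 'ft_force': array([0.31918809, 0.03199585, 0.29894953]), 'torque': array([ 0.04869832, -0.05403235,  0.00179886]), 'grip_force': 0.0, 'width': 0.08729633464931938}
```

View pics/scene0.png

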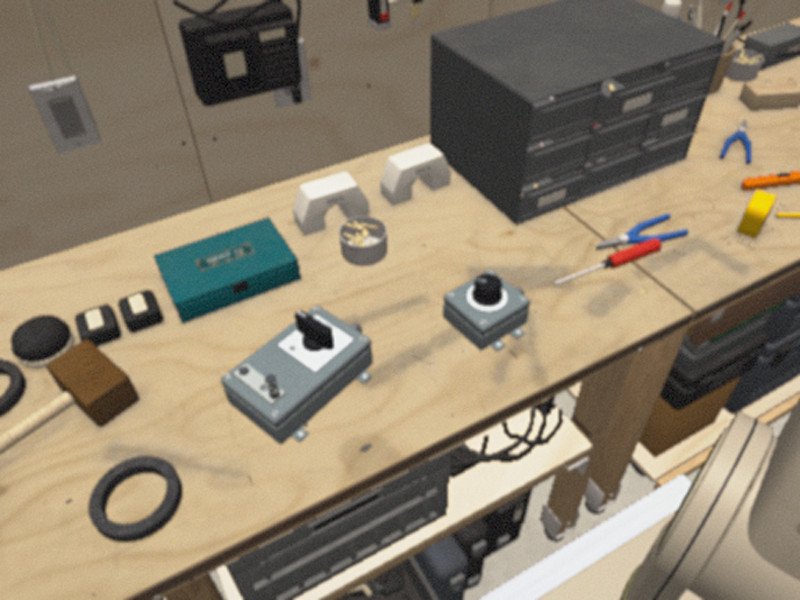

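View pics/top0.png

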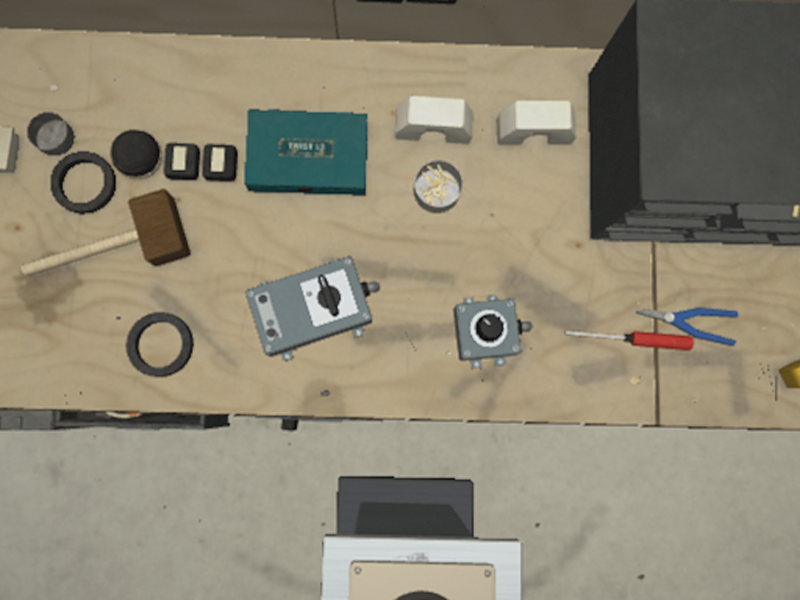

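The top view shows the isolator at (310,305), with its bar handle near (328,295) and the hasp at its left end, around (264,298) to (271,328). The knob box is at (489,330). I'll zoom in on the isolator in both views.

```bash
cat > h.py <<'E'
import numpy as np
def ray(c,u,v,z):
    K,R,t=c["intrinsics"],c["R"],c["t"]; o=-R.T@t; d=R.T@np.linalg.inv(K)@[u,v,1]
    return o+d*(z-o[2])/d[2]
def proj(c,X):
    p=c["intrinsics"]@(c["R"]@np.asarray(X)+c["t"]); return p[:2]/p[2]
E
python3 - <<'E'
import cv2,numpy as np
a=np.load("top.npz")["color"][155:240,150:250,::-1]; b=np.load("scene.npz")["color"][190:290,135:245,::-1]
a=cv2.resize(a,(800,680),interpolation=cv2.INTER_CUBIC)[:600]
cv2.imwrite("pics/a.png",a); cv2.imwrite("pics/b.png",cv2.resize(b,(660,600),interpolation=cv2.INTER_CUBIC))
E
```

```text
(no output)
```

View pics/a.png

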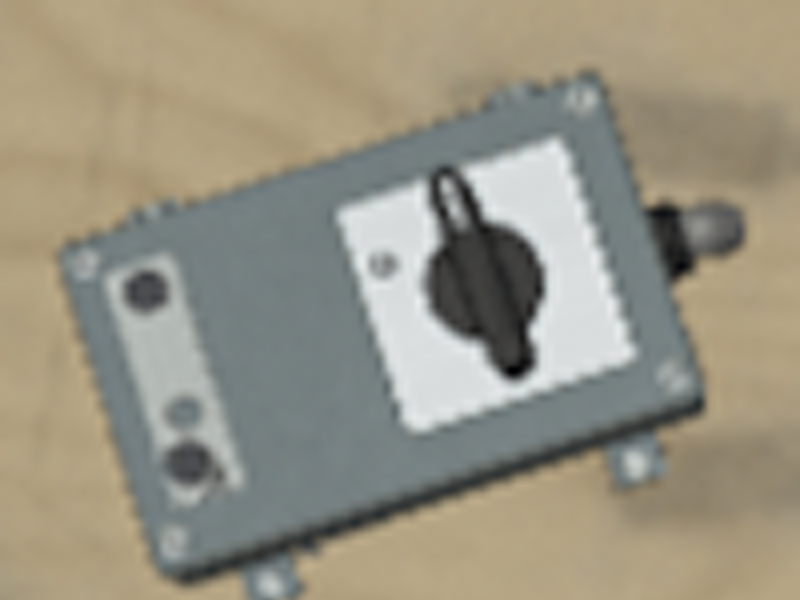

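View pics/b.png

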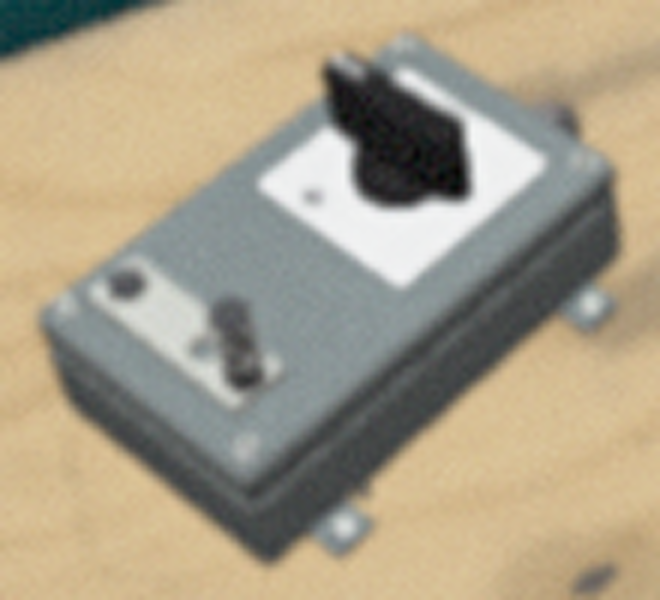

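Crop a (8x, origin (150,155)) shows the nose tip at (445,172), the bar tail at (515,375), the hub at (486,283), the hasp pivot at (145,290) and the post top at (188,462). Box corners are about (62,250), (595,75), (705,400) and (165,575).

```bash
python3 - <<'E'
import numpy as np
from h import *
c=np.load("top.npz");s=np.load("scene.npz")
def P(x,y,z): return ray(c,150+(x+.5)/8-.5,155+(y+.5)/8-.5,z)
def S(x,y,z): return ray(s,135+(x+.5)/6-.5,190+(y+.5)/6-.5,z)
C=[P(*q,.055) for q in((62,250),(595,75),(705,400),(165,575))]
for i in range(4): print("edge",np.linalg.norm(C[i]-C[i-1]).round(4))
ctr=np.mean(C,0); yv=(C[0]-C[1]+C[3]-C[2]); yv/=np.linalg.norm(yv); xv=np.array([yv[1],-yv[0],0])
print("ctr",ctr,"yaw",np.arctan2(xv[1],xv[0]),"x",xv,"y",yv)
n,t=P(445,172,.1),P(515,375,.1); print("nose",n,"tail",t,"mid",(n+t)/2,np.linalg.norm(n-t),"ang",np.arctan2(*(n-t)[[1,0]]))
print("hub",P(486,283,.065),P(486,283,.1))
pv=P(145,290,.066);po=P(188,462,.099);d=po-pv
print("pivot",pv,"post",po,np.linalg.norm(d[:2]),"ang from -x",np.arctan2(d@yv,-d@xv))
print("pivot box",(pv-ctr)@xv,(pv-ctr)@yv,"handle box",((n+t)/2-ctr)@xv,((n+t)/2-ctr)@yv)
print("scene post top",S(230,308,.099),"pivot",S(128,283,.066),"nose/tail",S(345,68,.1),S(465,130,.1))
E
```

```text
edge 0.1071
edge 0.175
edge 0.1088
edge 0.175
ctr [0.51596866 0.19344856 0.055     ] yaw 0.35000879669572654 x [0.9393697  0.34290607 0.        ] y [-0.34290607  0.9393697   0.        ]
nose [0.55636002 0.17207573 0.1       ] tail [0.49545023 0.14867955 0.1       ] mid [0.52590513 0.16037764 0.1       ] 0.06524863161374264 ang 0.3667352476588481
hub [0.52821852 0.16107642 0.065     ] [0.52296504 0.15842412 0.1       ]
pivot [0.52273337 0.26593648 0.066     ] post [0.46664937 0.24482386 0.099     ] 0.05992626386079649 ang from -x -0.010029391392268102
pivot box 0.03121110746551216 0.06577330070995879 handle box -0.00200620178366048 -0.03447309176580116
scene post top [0.46617442 0.24354646 0.099     ] pivot [0.52138732 0.26485465 0.066     ] nose/tail [0.54543931 0.17003172 0.1       ] [0.49748157 0.14621565 0.1       ]
```

>>> drive_tool --series '[[[2.3, 3.9, 0], 0], [[2.3, 3.9, 0], 0], [[2.3, 3.9, 0], 0], [[2.3, 3.9, 0], 0], [[2.3, 3.9, 0], 0], [[2.3, 3.9, 0], 0], [[2.3, 3.9, 0], 0], [[2.3, 3.9, 0], 0], [[2.3, 3.9, 0], 0], [[2.3, 3.9, 0], 0]]' --hand 0 --newtons 30

```text
time: 1.35
ee_pos: [0.4463, -0.1952, 0.1979]
eef_rot: [0.984, 0.175, -0.0, 0.0]
ft_force: [0.7, -0.4, 0.2]
width: 0.0871
grip_force: 0.0
```

>>> drive_tool --series '[[[1.0, 4.5, 0], 0], [[1.0, 4.5, 0], 0], [[1.0, 4.5, 0], 0], [[1.0, 4.5, 0], 0], [[1.0, 4.5, 0], 0], [[1.0, 4.5, 0], 0], [[1.0, 4.5, 0], 0], [[1.0, 4.0, 0], 0], [[0, 0, 0], 0.8], [[0, 0, 0], 0]]'

```text
time: 2.6
ee_pos: [0.5258, 0.1578, 0.1976]
eef_rot: [0.983, 0.182, -0.0, 0.0]
ft_force: [0.3, -0.7, 0.0]
width: 0.0867
grip_force: 0.0
```

>>> drive_tool --series '[[[0.1, 0.2, -2.0], 0], [[0, 0, -2.5], 0], [[0, 0, -2.5], 0], [[0, 0, -2.0], 0], [[0, 0, -1.5], 0], [[0, 0, -1.0], 0], [[0, 0, -0.4], 0], [[0, 0, 0], 0], [[0, 0, 0], 0], [[0, 0, 0], 0]]'

```text
time: 3.85
ee_pos: [0.5273, 0.1606, 0.0795]
eef_rot: [0.983, 0.182, 0.0, 0.0]
ft_force: [-0.6, -0.2, 0.3]
width: 0.087
grip_force: 0.0
```

```bash
python3 - <<'E'
from bench import r,vision
import cv2,numpy as np
a=vision.camera("top")["color"][155:240,150:250,::-1]; b=vision.camera("scene")["color"][180:280,135:245,::-1]
a=cv2.resize(a,(400,340),interpolation=cv2.INTER_CUBIC); b=cv2.resize(b,(396,340),interpolation=cv2.INTER_CUBIC)
cv2.imwrite("pics/c.png",np.hstack([a,b])); print(r.read_state()["joint_positions"].round(2))
E
```

```text
[ 0.23  0.36 -0.72  1.77  0.26  1.11 -1.78]
```

View pics/c.png

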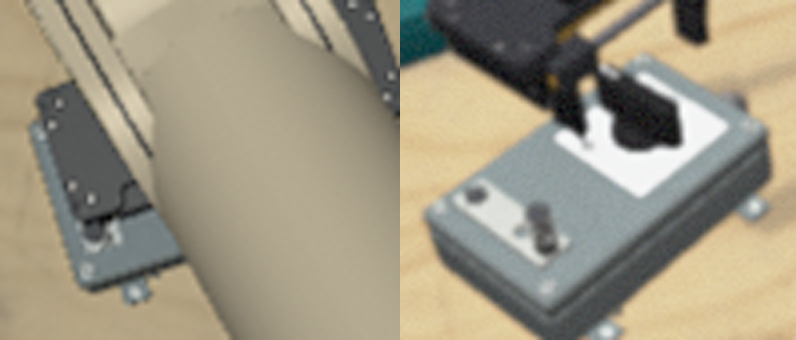

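The fingers straddle the bar in the scene half: left fingertip near (588,145), right near (690,40), bar around (640,110). I'll check those against the expected tip projections.

```bash
python3 - <<'E'
import numpy as np
from h import *
s=np.load("scene.npz")
a=.367; x=np.array([np.cos(a),np.sin(a),0]); y=np.array([-x[1],x[0],0]); T=np.array([.5273,.1606,.0715])
f=lambda X:((proj(s,X)-[135,180]+.5)*[3.6,3.4]+[400,0]).round(0)
for k in(.0435,.0585,-.0435,-.0585): print(k,[f(T+k*y+j*x) for j in(-.0095,.0095)])
print("bar tail/nose top",f([.527-.033*x[0],.1605-.033*x[1],.1]),f([.527+.033*x[0],.1605+.033*x[1],.1]))
E
```

```text
0.0435 [array([598., 166.]), array([575., 151.])]
0.0585 [array([579., 181.]), array([556., 166.])]
-0.0435 [array([703.,  84.]), array([680.,  71.])]
-0.0585 [array([720.,  71.]), array([697.,  58.])]
bar tail/nose top [676. 111.] [595.  62.]
```

```bash
python3 - <<'E'
from bench import r,vision
import cv2,numpy as np
b=vision.camera("scene")["color"][140:230,150:260,::-1]
b=cv2.resize(b,(770,630),interpolation=cv2.INTER_CUBIC)[:600]
cv2.imwrite("pics/d.png",b); print(r.read_state()["ee_pos"])
E
```

```text
[0.52708441 0.16051027 0.07927828]
```

View pics/d.png

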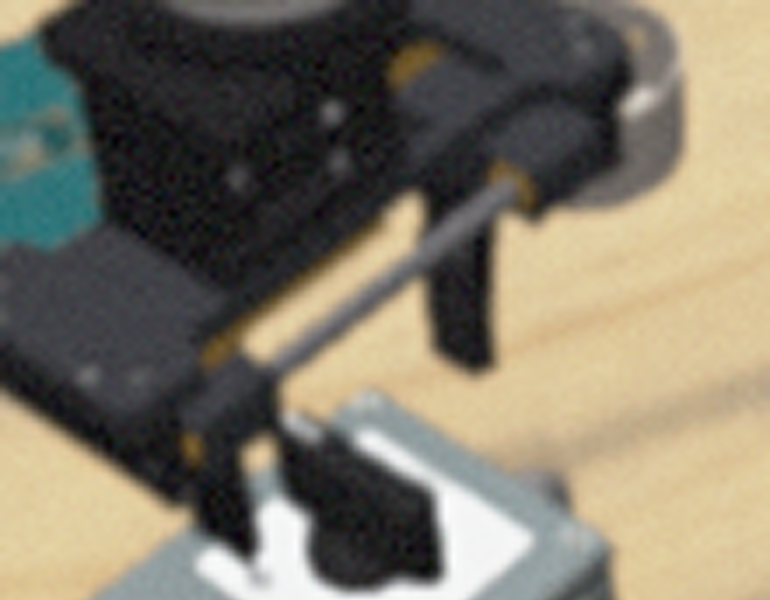

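```bash
python3 - <<'E'
import numpy as np
from h import *
from bench import r
print("overhang",r.finger_overhang)
s=np.load("scene.npz")
N=lambda x,y:(150+(x+.5)/7-.5,140+(y+.5)/7-.5)
a=.367; x=np.array([np.cos(a),np.sin(a)]); y=np.array([-x[1],x[0]])
for z in(.0715,.08,.09,.1):
  L=ray(s,*N(252,557),z);R=ray(s,*N(485,372),z);d=(L-R)[:2]; m=(L+R)[:2]/2-[.527,.1605]
  print(z,L,R,"sep along y,x",d@y,d@x,"mid off",m@x,m@y)
E
```

```text
overhang 0.008
0.0715 [0.53045171 0.19521992 0.0715    ] [0.56613559 0.10065489 0.0715    ] sep along y,x 0.10107173325021176 0.0006239000098411996 mid off 0.015367993092122504 -0.01936654637379059
0.08 [0.52282497 0.19705858 0.08      ] [0.5580384  0.10374028 0.08      ] sep along y,x 0.09973921386446921 0.0006156745759722541 mid off 0.008912989184657688 -0.01424746726571421
0.09 [0.51385234 0.1992217  0.09      ] [0.5485123  0.10737016 0.09      ] sep along y,x 0.09817154399888982 0.0006059975949498702 mid off 0.0013188669405813371 -0.008225021256212555
0.1 [0.50487971 0.20138483 0.1       ] [0.53898619 0.11100003 0.1       ] sep along y,x 0.09660387413331041 0.0005963206139273623 mid off -0.00627525530349491 -0.0022025752467109386
```

The tips read 10–20 mm higher in the picture than the state implies. The lateral position agrees, so I'll lower slightly, stay above the hub and close gently.

>>> drive_tool --series '[[[0, 0, -0.3], 0], [[0, 0, 0], 0], [[0, 0, 0], 0], [[0, 0, 0], 0], [[0, 0, 0], 0], [[0, 0, 0], 0], [[0, 0, 0], 0], [[0, 0, 0], 0], [[0, 0, 0], 0], [[0, 0, 0], 0]]' --hand 1 --newtons 20

```text
time: 5.25
ee_pos: [0.527, 0.1605, 0.0761]
eef_rot: [0.983, 0.182, 0.0, 0.0]
ft_force: [0.5, -0.5, 0.5]
width: 0.0013
grip_force: 0.0
```

```bash
python3 - <<'E'
from bench import r,vision
import cv2,numpy as np
b=vision.camera("scene")["color"][140:230,150:260,::-1]
b=cv2.resize(b,(770,630),interpolation=cv2.INTER_CUBIC)[:600]
cv2.imwrite("pics/e.png",b); print(r.read_state()["ee_pos"])
E
```

```text
[0.52697146 0.1604667  0.07607829]
```

View pics/e.png

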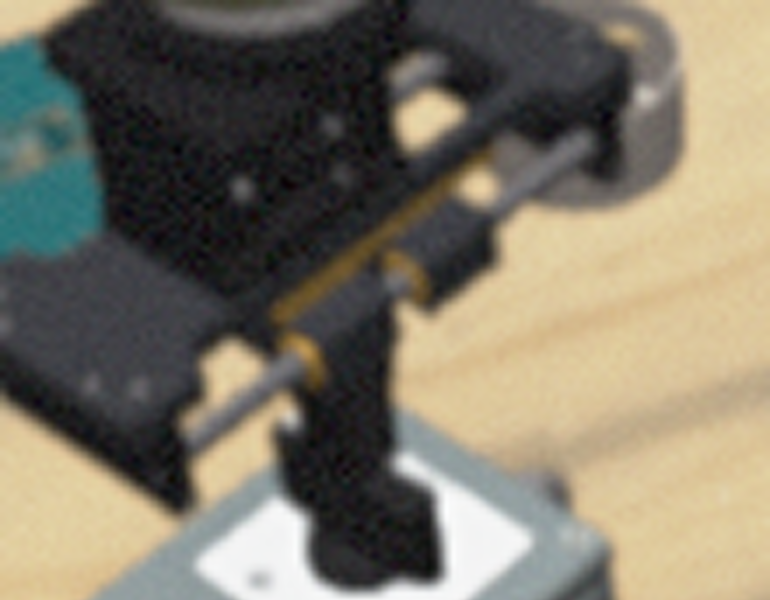

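Closed on nothing (opening 1.3 mm): the fingers are above or beside the bar, not straddling it. The closed fingers cross the bar top at about (350,475), so I'll cast that ray.

```bash
python3 - <<'E'
import numpy as np
from h import *
from bench import r
s=np.load("scene.npz")
N=lambda x,y:(150+(x+.5)/7-.5,140+(y+.5)/7-.5)
a=.367; x=np.array([np.cos(a),np.sin(a)]); y=np.array([-x[1],x[0]])
for p in((350,475),(350,500)):
 for z in(.068,.085,.1,.11):
  m=ray(s,*N(*p),z)[:2]; e=m-[.527,.1605]; print(p,z,m.round(4),"off x,y",(e@x).round(4),(e@y).round(4))
st=r.read_state(); print({k:np.round(v,3) for k,v in st.items()})
# block edges of the finger carriages / body lower corner for height: body end corner left (185,510)
for z in(.127,.14,.16): print(z,ray(s,*N(185,505),z), "pred body corner",[.527-.0375*x[0]+.095*y[0],.1605-.0375*x[1]+.095*y[1]])
E
```

```text
(350, 475) 0.068 [0.5498 0.1551] off x,y 0.0194 -0.0132
(350, 475) 0.085 [0.5341 0.1599] off x,y 0.0064 -0.0032
(350, 475) 0.1 [0.5203 0.164 ] off x,y -0.005 0.0057
(350, 475) 0.11 [0.5111 0.1668] off x,y -0.0126 0.0116
(350, 500) 0.068 [0.5401 0.1594] off x,y 0.0118 -0.0057
(350, 500) 0.085 [0.5247 0.164 ] off x,y -0.0009 0.0041
(350, 500) 0.1 [0.5111 0.1681] off x,y -0.0122 0.0128
(350, 500) 0.11 [0.502  0.1708] off x,y -0.0197 0.0185
{'time': np.float64(5.3), 'joint_positions': array([ 0.227,  0.361, -0.716,  1.773,  0.262,  1.105, -1.779]), 'joint_vel': array([ 0.001, -0.003,  0.   , -0.002,  0.001,  0.   ,  0.001]), 'joint_torque': array([ 0.0000e+00, -5.1678e+01, -8.3780e+00, -3.4614e+01, -3.0000e-03,
       -8.0000e-02, -0.0000e+00]), 'ee_pos': array([0.527, 0.16 , 0.076]), 'eef_rot': array([0.983, 0.182, 0.   , 0.   ]), 'ft_force': array([-1.064, -0.206,  0.081]), 'torque': array([-0.02 , -0.015,  0.009]), 'grip_force': np.float64(0.0), 'width': np.float64(0.001)}
0.127 [0.50818934 0.21602007 0.127     ] pred body corner [np.float64(0.45790960164355965), np.float64(0.23571812849937424)]
0.14 [0.4959174 0.2186381 0.14     ] pred body corner [np.float64(0.45790960164355965), np.float64(0.23571812849937424)]
0.16 [0.47703749 0.22266583 0.16      ] pred body corner [np.float64(0.45790960164355965), np.float64(0.23571812849937424)]
```

The gripper shut with no contact, and the bar measures 100 mm high in both views. The fingertips must therefore be above 100 mm, about 30 mm higher than the reading says. I'll open, go down carefully, and check force and picture.

>>> drive_tool --series '[[[0, 0, 0.5], 0], [[0, 0, 0], 0], [[0, 0, 0], 0], [[0, 0, 0], 0], [[0, 0, 0], 0], [[0, 0, 0], 0], [[0, 0, 0], 0], [[0, 0, 0], 0], [[0, 0, 0], 0], [[0, 0, 0], 0]]' --hand 0

```text
time: 6.55
ee_pos: [0.527, 0.1605, 0.0811]
eef_rot: [0.983, 0.182, 0.0, 0.0]
ft_force: [-0.0, 0.5, -0.3]
width: 0.0853
grip_force: 0.0
```

>>> drive_tool --series '[[[0, 0, -0.5], 0], [[0, 0, -0.5], 0], [[0, 0, -0.4], 0], [[0, 0, -0.3], 0], [[0, 0, -0.3], 0], [[0, 0, -0.3], 0], [[0, 0, -0.2], 0], [[0, 0, 0], 0], [[0, 0, 0], 0], [[0, 0, 0], 0]]'

```text
time: 7.8
ee_pos: [0.527, 0.1605, 0.0562]
eef_rot: [0.983, 0.182, 0.0, 0.0]
ft_force: [0.5, -0.6, 1.3]
width: 0.0868
grip_force: 0.0
```

```bash
python3 - <<'E'
from bench import r,vision
import cv2,numpy as np
b=vision.camera("scene")["color"][140:230,150:260,::-1]
b=cv2.resize(b,(770,630),interpolation=cv2.INTER_CUBIC)[:600]
cv2.imwrite("pics/f.png",b); print(r.read_state()["ee_pos"])
E
```

```text
[0.52704058 0.16051025 0.05617909]
```

View pics/f.png

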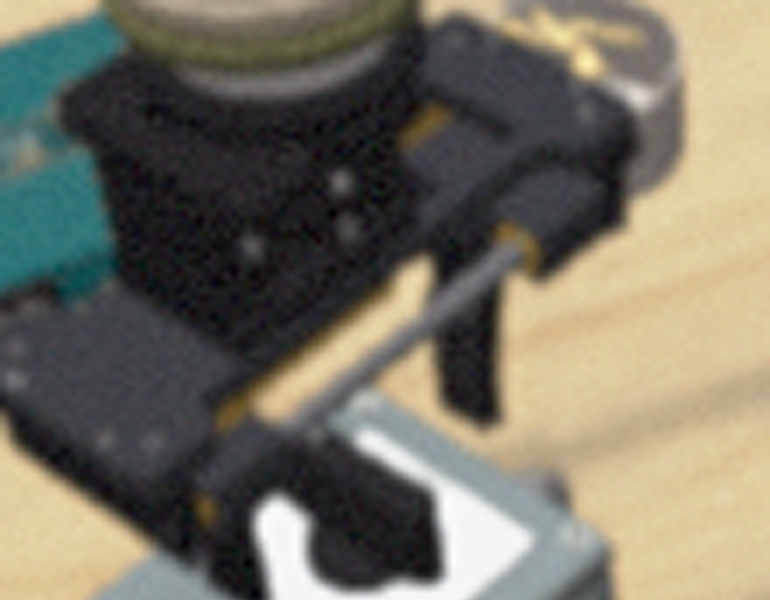

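Force is still about zero. The right fingertip at (490,428) puts the tips at about z 0.082, with the bar between the fingers. I'll go down 12 mm more and close.

>>> drive_tool --series '[[[0, 0, -0.4], 0], [[0, 0, -0.4], 0], [[0, 0, -0.3], 0], [[0, 0, 0], 0], [[0, 0, 0], 0], [[0, 0, 0], 0], [[0, 0, 0], 0], [[0, 0, 0], 0], [[0, 0, 0], 0], [[0, 0, 0], 0]]'

```text
time: 9.1
ee_pos: [0.527, 0.1605, 0.0451]
eef_rot: [0.983, 0.182, 0.0, 0.0]
ft_force: [0.2, 0.7, 0.4]
width: 0.0868
grip_force: 0.0
```

>>> drive_tool --series '[[[0, 0, 0], 0], [[0, 0, 0], 0], [[0, 0, 0], 0], [[0, 0, 0], 0], [[0, 0, 0], 0], [[0, 0, 0], 0], [[0, 0, 0], 0], [[0, 0, 0], 0], [[0, 0, 0], 0], [[0, 0, 0], 0]]' --hand 1 --newtons 20

```text
time: 10.35
ee_pos: [0.527, 0.1604, 0.0451]
eef_rot: [0.983, 0.182, 0.0, 0.0]
ft_force: [-0.6, -1.0, -0.0]
width: 0.0141
grip_force: 19.8
```

>>> drive_tool --series '[[[0, 0, 0], 3], [[0, 0, 0], 6], [[0, 0, 0], 6], [[0, 0, 0], 7], [[0, 0, 0], 7], [[0, 0, 0], 7], [[0, 0, 0], 7], [[0, 0, 0], 7], [[0, 0, 0], 5], [[0, 0, 0], 3]]'

```text
time: 11.6
ee_pos: [0.5285, 0.1592, 0.0451]
eef_rot: [0.771, 0.636, 0.001, 0.001]
ft_force: [6.5, -2.5, -3.8]
width: 0.014
grip_force: 20.0
```

>>> drive_tool --series '[[[0, 0, 0], 1], [[0, 0, 0], 1], [[0, 0, 0], 0], [[0, 0, 0], 0], [[0, 0, 0], 0], [[0, 0, 0], 0], [[0, 0, 0], 0], [[0, 0, 0], 0], [[0, 0, 0], 0], [[0, 0, 0], 0]]'

```text
time: 12.85
ee_pos: [0.5285, 0.1591, 0.0451]
eef_rot: [0.761, 0.649, 0.001, 0.001]
ft_force: [5.9, -2.1, -3.1]
width: 0.0139
grip_force: 20.1
```

```bash
python3 - <<'E'
from bench import r
import numpy as np
s=r.read_state();print(s["torque"],s["ft_force"],s["joint_positions"].round(2),"yaw",np.degrees(2*np.arctan2(s["eef_rot"][1],s["eef_rot"][0])),s["width"])
E
```

```text
[-0.55944399 -1.44407302 -0.29812007] [ 5.9111743  -2.13989403 -3.10961242] [ 0.36  0.46 -0.89  1.79  0.41  1.08 -0.83] yaw 80.88857197855626 0.013942666747454062
```

>>> drive_tool --series '[[[0, 0, 0], 1], [[0, 0, 0], 1], [[0, 0, 0], 0], [[0, 0, 0], 0], [[0, 0, 0], 0], [[0, 0, 0], 0], [[0, 0, 0], 0], [[0, 0, 0], 0], [[0, 0, 0], 0], [[0, 0, 0], 0]]'

```text
time: 14.1
ee_pos: [0.5285, 0.159, 0.0451]
eef_rot: [0.75, 0.662, 0.0, 0.001]
ft_force: [5.9, -2.7, -3.3]
width: 0.0144
grip_force: 20.5
```

```bash
python3 - <<'E'
from bench import r
import numpy as np
s=r.read_state();print(s["torque"],s["ft_force"],s["ee_pos"],"yaw",np.degrees(2*np.arctan2(s["eef_rot"][1],s["eef_rot"][0])),s["width"])
E
```

```text
[-0.66912459 -1.34956313 -0.48823103] [ 5.85100361 -2.69594342 -3.26501287] [0.52845749 0.15898717 0.04511772] yaw 82.86861620173799 0.014354387862670806
```

>>> drive_tool --series '[[[0, 0, 0], 0], [[0, 0, 0], 0], [[0, 0, 0], 0], [[0, 0, 0], 0], [[0, 0, 0], 0], [[0, 0, 0], 0], [[0, 0, 0], 0], [[0, 0, 0], 0], [[0, 0, 0], 0], [[0, 0, 0], 0]]' --hand 0

```text
time: 15.35
ee_pos: [0.5269, 0.1605, 0.0451]
eef_rot: [0.749, 0.663, 0.0, 0.0]
ft_force: [-0.1, -0.4, -0.5]
width: 0.0869
grip_force: 0.0
```

>>> drive_tool --series '[[[0, 0, 2.0], 0], [[0, 0, 2.5], 0], [[0, 0, 2.5], 0], [[0, 0, 2.5], 0], [[-1.0, 0.5, 0.5], 0], [[-2.0, 2.6, 0], 0], [[-2.0, 2.6, 0], 0], [[-1.0, 2.6, 0], 0], [[0, 0, 0], 0], [[0, 0, 0], 0]]'

```text
time: 16.6
ee_pos: [0.4669, 0.2429, 0.1449]
eef_rot: [0.749, 0.663, -0.0, 0.0]
ft_force: [-0.2, -1.1, -0.3]
width: 0.0868
grip_force: 0.0
```

```bash
python3 - <<'E'
from bench import r,vision
import cv2,numpy as np
a=vision.camera("top")["color"][155:240,150:250,::-1]; b=vision.camera("scene")["color"][130:290,130:260,::-1]
a=cv2.resize(a,(312,600),interpolation=cv2.INTER_CUBIC); b=cv2.resize(b,(488,600),interpolation=cv2.INTER_CUBIC)
cv2.imwrite("pics/g.png",np.hstack([a,b])); print(r.read_state()["ee_pos"])
E
```

```text
[0.46726729 0.24245631 0.1448802 ]
```

View pics/g.png

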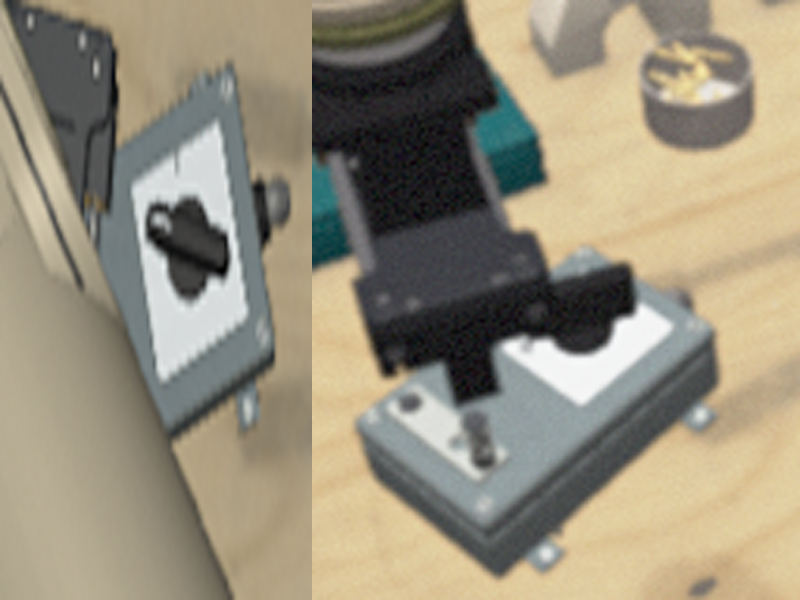

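The handle is off: in the left half its nose covers the ring mark at (165,225), and it was against the stop. Next is the hasp post, descending at about (0.4665, 0.244).

>>> drive_tool --series '[[[0, 0.1, -1.5], 0], [[0, 0, -2.0], 0], [[0, 0, -1.5], 0], [[0, 0, -1.2], 0], [[0, 0, -1.0], 0], [[0, 0, -1.0], 0], [[0, 0, -0.8], 0], [[0, 0, -0.6], 0], [[0, 0, -0.2], 0], [[0, 0, 0], 0]]'

```text
time: 17.95
ee_pos: [0.467, 0.2445, 0.0471]
eef_rot: [0.749, 0.663, 0.0, 0.0]
ft_force: [-0.1, -0.1, -0.2]
width: 0.0868
grip_force: 0.0
```

>>> drive_tool --series '[[[0, 0, 0], 0], [[0, 0, 0], 0], [[0, 0, 0], 0], [[0, 0, 0], 0], [[0, 0, 0], 0], [[0, 0, 0], 0], [[0, 0, 0], 0], [[0, 0, 0], 0], [[0, 0, 0], 0], [[0, 0, 0], 0]]' --hand 1 --newtons 12

```text
time: 19.2
ee_pos: [0.4661, 0.2446, 0.0469]
eef_rot: [0.749, 0.663, -0.001, -0.0]
ft_force: [-6.9, -0.6, 3.6]
width: 0.0136
grip_force: 12.0
```

```bash
python3 - <<'E'
import numpy as np
from bench import r
s=r.read_state(); print(s["ee_pos"],s["ft_force"],s["torque"])
a=.35; x=np.array([np.cos(a),np.sin(a)]); y=np.array([-x[1],x[0]])
pv=np.array([.5225,.2655]); p=[pv+.06*(-np.cos(t)*x+np.sin(t)*y) for t in np.linspace(0,1.6,13)]
print(np.round(p,4).tolist()); print((np.diff(p,axis=0)*100).round(2).tolist())
E
```

```text
[0.46606006 0.24457534 0.04694164] [-6.93450568 -0.60600795  3.55718065] [-0.12955449  1.21145217  0.02027234]
[[0.4661, 0.2449], [0.4639, 0.2526], [0.4627, 0.2605], [0.4626, 0.2685], [0.4635, 0.2764], [0.4655, 0.2842], [0.4685, 0.2916], [0.4724, 0.2985], [0.4773, 0.3049], [0.4829, 0.3106], [0.4892, 0.3154], [0.4962, 0.3194], [0.5036, 0.3224]]
[[-0.22, 0.77], [-0.12, 0.79], [-0.01, 0.8], [0.09, 0.79], [0.2, 0.77], [0.3, 0.74], [0.39, 0.7], [0.48, 0.64], [0.56, 0.57], [0.63, 0.49], [0.69, 0.4], [0.74, 0.3]]
```

>>> drive_tool --series '[[[-0.1, 0, 0], 0], [[-0.2, 0.8, 0], 0], [[-0.1, 0.8, 0], 0], [[0, 0.8, 0], 0], [[0.1, 0.8, 0], 0], [[0.2, 0.8, 0], 0], [[0.3, 0.7, 0], 0], [[0.4, 0.7, 0], 0], [[0.5, 0.6, 0], 0], [[0, 0, 0], 0]]'

```text
time: 20.45
ee_pos: [0.4755, 0.3087, 0.0471]
eef_rot: [0.748, 0.664, 0.0, -0.002]
ft_force: [-8.7, 6.5, 0.9]
width: 0.0135
grip_force: 12.0
```

>>> drive_tool --series '[[[-0.3, 0.4, 0], 0], [[0.6, 0.6, 0], 0], [[0.6, 0.5, 0], 0], [[0.7, 0.4, 0], 0], [[0.7, 0.3, 0], 0], [[0, 0, 0], 0], [[0, 0, 0], 0], [[0, 0, 0], 0], [[0, 0, 0], 0], [[0, 0, 0], 0]]'

```text
time: 21.7
ee_pos: [0.4997, 0.3306, 0.0473]
eef_rot: [0.748, 0.664, 0.002, -0.002]
ft_force: [-4.2, 9.4, -4.0]
width: 0.0131
grip_force: 12.3
```

>>> drive_tool --series '[[[0, 0.4, 0], 0], [[0.2, 0.1, 0], 0], [[0.2, 0.1, 0], 0], [[0.2, 0.1, 0], 0], [[0, 0, 0], 0], [[0, 0, 0], 0], [[0, 0, 0], 0], [[0, 0, 0], 0], [[0, 0, 0], 0], [[0, 0, 0], 0]]'

```text
time: 22.95
ee_pos: [0.5046, 0.3379, 0.0474]
eef_rot: [0.748, 0.664, 0.001, -0.003]
ft_force: [-7.6, 12.7, -1.8]
width: 0.0005
grip_force: 6.4
```

```bash
python3 - <<'E'
from bench import r,vision
import cv2,numpy as np
b=vision.camera("scene")["color"][190:290,120:230,::-1]; cv2.imwrite("pics/hx.png",b)
s=r.read_state();print(s["ee_pos"],s["ft_force"],s["torque"],s["width"],s["grip_force"])
E
```

```text
[0.50459216 0.33794918 0.04741094] [-8.91267541 11.90364352 -1.6239692 ] [ 2.55000898  1.68230569 -0.12732738] 0.0010417511874724135 6.349405688233674
```

The fingers slid off the post on its outer side. I'll back off, raise and look.

>>> drive_tool --series '[[[0, 1.5, 0], 0], [[0, 1.0, 1.5], 0], [[0, 1.0, 2.5], 0], [[0, 0, 3.0], 0], [[0, 3.0, 2.0], 0], [[0, 5.0, 0], 0], [[0, 5.0, 0], 0], [[0, 3.0, 0], 0], [[0, 0, 0], 0], [[0, 0, 0], 0]]'

```text
time: 24.25
ee_pos: [0.5078, 0.5279, 0.1377]
eef_rot: [0.749, 0.662, 0.0, 0.0]
ft_force: [0.5, 0.5, 0.9]
width: 0.0005
grip_force: 0.0
```

```bash
python3 - <<'E'
from bench import r,vision
import cv2,numpy as np
a=vision.camera("top"); b=vision.camera("scene")
A=cv2.resize(a["color"][155:240,140:220,::-1],(400,425),interpolation=cv2.INTER_CUBIC)
B=cv2.resize(b["color"][200:285,125:205,::-1],(400,425),interpolation=cv2.INTER_CUBIC)
cv2.imwrite("pics/i.png",np.hstack([A,B])); print(r.read_state()["ee_pos"])
E
```

```text
[0.50819952 0.52719812 0.13767275]
```

View pics/i.png

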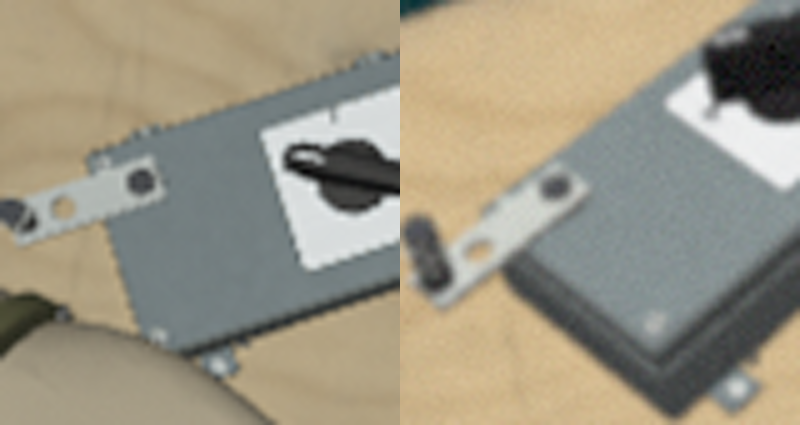

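The hasp is nearly or fully out. In the top crop the pivot is at (142,182) and the post top at (13,213); in the scene crop they are at (555,187) and (422,232). The handle is still at off. I'll compute the hasp angle.

```bash
python3 - <<'E'
import numpy as np
from h import *
c=np.load("top.npz");s=np.load("scene.npz")
P=lambda x,y,z: ray(c,140+(x+.5)/5-.5,155+(y+.5)/5-.5,z)
S=lambda x,y,z: ray(s,125+(x-400+.5)/5-.5,200+(y+.5)/5-.5,z)
a=.35; x=np.array([np.cos(a),np.sin(a)]); y=np.array([-x[1],x[0]])
def rep(n,pv,po):
    d=(po-pv)[:2]; print(n,pv,po,np.linalg.norm(d),"hasp angle",np.arctan2(d@y,-d@x))
rep("top",P(142,182,.066),P(13,213,.099)); rep("scene",S(555,187,.066),S(422,232,.099))
# box edge line (upper long edge in top crop) and strip edges, same plane-ish
def ang(p,q,z): d=P(*q,z)-P(*p,z); return np.arctan2(d[1],d[0])
print("long edge yaw",ang((400,50),(95,158),.055)-np.pi/2, "end edge", ang((90,160),(150,345),.055)+np.pi,"strip", ang((165,200),(20,243),.064)-np.pi/2, ang((152,155),(30,190),.064)-np.pi/2)
E
```

```text
top [0.52228886 0.26514332 0.066     ] [0.50072021 0.32009228 0.099     ] 0.05903045579400241 hasp angle 1.5467535333523483
scene [0.52108823 0.26563741 0.066     ] [0.49680399 0.32050934 0.099     ] 0.060005436434794245 hasp angle 1.5041448520573761
long edge yaw 0.37861763366806134 end edge 0.3621425252270414 strip 0.32347697603647885 0.31559269782408417
```

The hasp reads 1.50–1.55 rad, so I'll push the post firmly to its stop with the closed fingers from the -x side of the box.

>>> drive_tool --series '[[[-0.9, -3.7, 0], 7], [[-0.9, -3.7, 0], 7], [[-0.9, -3.7, 0], 7], [[-0.9, -3.7, 0], 6], [[-0.9, -3.7, 0], 0], [[-0.9, -3.7, 0], 0], [[0, 0, -2.0], 0], [[0, 0, -2.5], 0], [[0, 0, -2.0], 0], [[0, 0, -1.0], 0]]' --hand 1

```text
time: 25.6
ee_pos: [0.4525, 0.3065, 0.0608]
eef_rot: [0.573, 0.819, -0.001, -0.0]
ft_force: [-0.3, -0.3, -0.2]
width: 0.0002
grip_force: 0.0
```

>>> drive_tool --series '[[[0, 0, -1.0], 0], [[0, 0, -0.5], 0], [[0.6, 0.2, 0], 0], [[0.6, 0.2, 0], 0], [[0.3, 0.1, 0], 0], [[0.3, 0.1, 0], 0], [[0.2, 0.1, 0], 0], [[0.2, 0.1, 0], 0], [[0, 0, 0], 0], [[0, 0, 0], 0]]'

```text
time: 26.85
ee_pos: [0.4749, 0.3145, 0.0471]
eef_rot: [0.573, 0.819, 0.0, 0.0]
ft_force: [0.7, -0.3, 0.2]
width: 0.0006
grip_force: 0.0
```

>>> drive_tool --series '[[[0.3, 0.1, 0], 0], [[0.3, 0.1, 0], 0], [[0.2, 0.1, 0], 0], [[0.2, 0.1, 0], 0], [[0.2, 0, 0], 0], [[0, 0, 0], 0], [[0, 0, 0], 0], [[0, 0, 0], 0], [[0, 0, 0], 0], [[0, 0, 0], 0]]'

```text
time: 28.1
ee_pos: [0.4848, 0.3182, 0.0467]
eef_rot: [0.573, 0.82, -0.002, -0.001]
ft_force: [-9.2, -3.4, 4.9]
width: 0.0005
grip_force: 5.3
```

Nearly 10 N against the push means the hasp is at its stop. Back off the same way, raise and clear.

>>> drive_tool --series '[[[-0.6, -0.2, 0], 0], [[-1.5, -0.5, 0], 0], [[-1.5, -0.5, 1.5], 0], [[0, 0, 3.0], 0], [[0, 0, 4.0], 0], [[0, 2.0, 2.0], 0], [[0, 5.0, 0], 0], [[0, 5.0, 0], 0], [[0, 5.0, 0], 0], [[0, 0, 0], 0]]'

```text
time: 29.35
ee_pos: [0.448, 0.4807, 0.1516]
eef_rot: [0.571, 0.821, 0.0, -0.001]
ft_force: [-0.6, -0.2, -0.4]
width: 0.0006
grip_force: 0.0
```

>>> drive_tool --series '[[[0, 3, 0], 0], [[0, 0, 0], 0], [[0, 0, 0], 0], [[0, 0, 0], 0], [[0, 0, 0], 0], [[0, 0, 0], 0], [[0, 0, 0], 0], [[0, 0, 0], 0], [[0, 0, 0], 0], [[0, 0, 0], 0]]'

```text
time: 30.6
ee_pos: [0.4509, 0.5065, 0.152]
eef_rot: [0.573, 0.819, 0.0, -0.0]
ft_force: [-0.0, 0.1, -0.1]
width: 0.0009
grip_force: 0.0
```

```bash
python3 - <<'E'
from bench import r,vision
import cv2,numpy as np
from h import *
c=vision.camera("top"); s0=vision.camera("scene"); c={k:np.array(v) for k,v in c.items()}
s0={k:np.array(v) for k,v in s0.items()}
# dark blobs (pivot bolt, post) near expected places, and handle bar axis
def blobs(cam,pts,rad):
    g=cv2.cvtColor(cam["color"],cv2.COLOR_RGB2GRAY)
    g=cv2.resize(g,None,fx=5,fy=5,interpolation=cv2.INTER_CUBIC)
    for X in pts:
        u,v=((proj(cam,X)+.5)*5).astype(int); w=g[v-rad:v+rad,u-rad:u+rad]
        yy,xx=np.nonzero(w<75); print(X,len(xx),((xx.mean()+u-rad+.5)/5-.5,(yy.mean()+v-rad+.5)/5-.5) if len(xx) else None, w.min()); 
        if len(xx): print("  ->",ray(cam,(xx.mean()+u-rad+.5)/5-.5,(yy.mean()+v-rad+.5)/5-.5,X[2]))
blobs(c,[(.5223,.2652,.066),(.501,.3205,.09)],22)
m=(c["color"].max(2)<70).astype(np.uint8); u,v=proj(c,[.527,.1605,.09]).astype(int)
w=np.zeros_like(m); w[v-20:v+20,u-20:u+20]=m[v-20:v+20,u-20:u+20]
cs,_=cv2.findContours(w,0,1); k=max(cs,key=cv2.contourArea); (cx,cy),sz,an=cv2.minAreaRect(k); print("handle",cx,cy,sz,an)
print(r.read_state()["ee_pos"],r.read_state()["time"])
E
```

```text
(0.5223, 0.2652, 0.066) 196 (np.float64(167.78163265306122), np.float64(190.70204081632653)) 59
  -> [0.52301577 0.26571951 0.066     ]
(0.501, 0.3205, 0.09) 263 (np.float64(142.79771863117872), np.float64(197.36653992395438)) 39
  -> [0.50152083 0.32067952 0.09      ]
handle 209.64756774902344 189.6229705810547 (13.12768268585205, 24.716257095336914) 84.80557250976562
[0.45094727 0.50650096 0.15204267] 30.7
```

```bash
python3 -c "
from bench import r
print(r.close_job())"
```

```text
the job is handed in; nothing more can be done
None
```

I turned the isolator handle to off and felt it reach its stop, then pushed the lockout hasp out to its stop (about 1.55 rad by camera). I didn't touch the selector knob. The gripper slipped off the hasp post once, so I finished by pushing it with closed fingers, then handed the job in at 30.7 s with the arm clear.

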